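Couple the grease gun head to a tilted bearing nipple and hold it open

ROBOT

A 7-joint arm with a two-finger parallel gripper is mounted at the origin on the work surface. World frame = base frame: x ahead of the robot, y to its left, z up, the work surface at z = 0. Lengths are in mm, angles in rad, forces in N, time in s.
With the tool pointing down it reaches from about 425 to 875 mm from the base axis. Payload 4.7 kg.
Tool frame: the origin (TCP) lies at the very end of the fingers, on their centre line; the grasp point (between the pads) lies ctrl.grip_depth behind it (ctrl.grip_depth is the distance from the TCP to the grasp point, in mm); z points along the fingers, y is the direction in which the jaws open and shut (so a half turn about z gives the same grasp; the last joint's range is limited). The gripper opens to 87 mm and grips with 3 to 60 N. Pads are 19 mm wide; open, the fingers measure 117 mm over their backs; the gripper's body (75 mm by 190 mm) begins 51 mm behind the grasp point.
Start: joints at [0.014, 0.321, -0.07, 1.45, 0.023, 1.371, -0.057], TCP at [650.022, -0.026, 195.987] pointing down, gripper open.
Joint ranges: [-2.86, 2.86], [-0.3, 2.09], [-1.38, 1.24], [0.06, 2.45], [-1.56, 4.7], [0.09, 2.05], [-2.69, 2.69]. Speed limits (rad/s): [2.57, 2.57, 3.14, 3.14, 3.14, 3.14, 3.14].

INTERFACE

Orientations are given as a unit quaternion [w, x, y, z].
In Python, from station import ctrl, eyes gives the robot as it stands.
- The arm moves only by the tool play_rows, never from a script. Its argument "increments" is a list of rows, each an object of numbers: "gripper": the closure, from 0 (fully open) to 1 (shut); "tx", "ty", "tz": the shift along the tool's x, y, z in cm; "turn": the turn about the tool's z in rad. A call has 1 to 5 rows; each row is the pose to reach, as a shift and turn from the pose commanded when the call began, along the tool's axes at that moment; what a row does not reach only later rows make up. A row lasts 1/12 s, in which the tool goes at most 41.7 mm and 7.16 degrees, less where a joint would pass 70% of its speed; a pose out of reach is approached as far as the arm can. A call with a gripper value outside its range is refused whole. The fingers move at their own pace and stop on an object; "squeeze" is the grip in N (left out, the last holds). Time passes only in rows, so rows that repeat a pose let the fingers close. It gives the time, the measured TCP pose, the force and the opening at its end, in the units of the state.
- ctrl.observe(): the state, without advancing time (a new reading comes with each control period).
- eyes.grab_frame(name): name is "scene" or "side" or "wrist"; returns the picture (420x560x3 uint8, red, green, blue); there is no depth.
- eyes.calibration(name): a dict with "fx", "fy", "cx", "cy" (pixels), "position" and "attitude" of the camera in the world. Camera axes: x right, y down, z forward; pixel columns grow to the right and rows downward; lengths in mm; the calibration is good to about 2 mm. A picture is of the moment at which its call begins: read the wrist's pose just before it. calibration takes no time and is no camera call; for the wrist camera it gives the pose at the moment of the call.
- ctrl.close_job(): hands the job in, once; it reports no verdict.
The state is a dict: "time": time; "joint_pos": joint angles; "qd": joint speeds; "joint_torque": joint torques, N m; "tool_pos": TCP position; "eef_rot": TCP orientation; "contact_force": force on the tool from outside, world axes, zero at the start; "moment": the same for the moment, N m; "grip_width": opening from 0.0 (shut) to 1.0 (fully open).
Only numpy, scipy, OpenCV 4.12 (cv2) and the standard library are available. Lean on these libraries where they do the work, as an engineer would, in place of code of your own. Each camera call takes 0.05 s, during which the arm holds its last target.

TASK

Pick up the upright push-on grease coupler and press it, open mouth first, squarely onto the tilted grease nipple of the bearing block (not the block with the blank hexagon plug) until the nipple's collar snaps down. Keep pushing so that the nipple's sprung valve pin stays pressed well in, and finish like that, with the coupler still gripped and held pushed on. Leave everything else on the bench where it is.

Things in the scene. Friction and masses are not known exactly. Their poses are not given: they have to be found in the camera images.
- coupler_grip (a point): Loose push-on grease coupler, about 350 g, standing upright on its open mouth at the start. This point: middle of its black rubber grip (diameter 30 mm, 67 mm long), on the axis, 80 mm above the mouth. z points from mouth to grip end. The grip begins above a 48 mm wide steel flange whose top is 48 mm above the mouth and ends 115 mm above the mouth. Round: any yaw will do.
- coupler_mouth (a point): Centre of the coupler's open mouth, on the rim plane; same axes as the grip point. The steel skirt above it is 36 mm in outside diameter and 41 mm high, then comes the flange, 7 mm thick. The bore is 22 mm in diameter and 36 mm deep, with a flat floor.
- nipple_seat (a point): Seat of the grease nipple: centre of the top face of its dark steel collar (30 mm diameter) while up; fixed to the block, about 113 mm above the bench. z points outwards along the nipple, tilted 27 degrees from vertical, roughly towards the robot. The brass stem (16 mm diameter, tapered end) stands 22 mm above the seat; the steel valve pin (9 mm) stands out of it to 33 mm above the seat.
- bearing: The bearing block with the nipple, fixed: grey pillow block, base 150 (x) by 56 (y) mm, round body 90 mm in diameter, shaft stub along y 120 mm long and 32 mm thick, its axis 52 mm above the bench. Origin at the centre of its underside; the nipple leans to -x and its seat is 68 mm from the shaft axis.
- collar (a joint): Travel of the nipple's collar down the nipple axis, m: 0 up (start), 0.010 fully down. The coupler's rim pushes it, following at most 10 mm below the seat. Over-centre: it resists with about 11 N at first, less as it goes down; past 0.0035 it snaps down by itself and stays.
- valve (a joint): Travel of the valve pin into the stem, m: 0 out (start), 0.009 the most. The floor of the coupler's bore meets it when the rim is 3 mm below the seat; it pushes back with about 5 N plus 1.3 N per mm. With the rim 10 mm below the seat it is in by 7 mm. Well pressed in is more than 3 mm: rim more than 6 mm below the seat.
- plugged_top (a point): Top of the hexagon plug on the second, otherwise like bearing block, fixed on the other side of the bench: to be left alone. z is up.
- grease_tin: Bystander: plain aluminium tin, 72 mm in diameter and 75 mm high; origin at the centre of its underside.
- oil_bottle: Bystander: white bottle, 56 mm in diameter and 130 mm high; origin at the centre of its underside.
- bolt_jar: Bystander: glass jar with a steel lid, 64 mm in diameter and 85 mm high; origin at the centre of its underside.
- spanner: Bystander: spanner lying flat, along its x.
- driver: Bystander: screwdriver lying, along its x.
- race: Bystander: steel bearing ring lying flat, 70 mm in diameter and 18 mm high; origin at the centre of its underside.
- offcut: Bystander: wooden offcut 120 by 50 by 35 mm; origin at the centre of its underside.
Not all that is in view belongs to the job. Leave any purple or red look-alike of the bearing alone. Leave any blue or yellow look-alike of the part that bears coupler_grip alone.

How it is judged (in metres and radians):
On the way, in this order (a step that is already met when the one before it is completed fails the run):
1. the coupler is lifted clear of the bench (height (world z) of coupler_mouth above 0.03 m and contact force between the fingers and coupler above 1 N), for 0.1 s.
2. the coupler is on the nipple and has snapped its collar down (value of joint collar above 0.008 m and z of coupler_mouth in the frame of nipple_seat below 0.004 m and distance between coupler_mouth and nipple_seat below 0.016 m and angle between the z axis of coupler_mouth and the z axis of nipple_seat, either way round below 0.14 rad), for 0.05 s.
At the end, for the whole second after the job is handed in: The collar is snapped down (over 8 mm), the coupler sits on the nipple with its mouth more than 4 mm below the seat and within 16 mm of it, square to it within 8 degrees, the valve pin is held in by more than 3 mm, and the fingers still hold the coupler (over 3 N), at rest (value of joint collar above 0.008 m and value of joint valve above 0.003 m and distance between coupler_mouth and nipple_seat below 0.016 m and z of coupler_mouth in the frame of nipple_seat below -0.004 m and angle between the z axis of coupler_mouth and the z axis of nipple_seat, either way round below 0.14 rad and contact force between the fingers and coupler above 3 N and linear speed of coupler below 0.02 m/s); the arm keeps its last pose, push and grip.
It fails at once if a bystander is shifted by more than 30 mm (distance of any of grease_tin, oil_bottle, bolt_jar, spanner, driver, race, offcut from where it was at the start of the episode above 0.03 m).
It also fails if it takes over 45 s, if anything falls off the work surface, if the arm or the gripper's body presses on something with over 40 N, if the wrist force passes 120 N, or if a joint passes its speed limit or range.

## Working session

There is one attempt and no reset: what is moved stays moved. The work goes in short steps, Python scripts to look and compute and a tool call to move; the robot and the scene stay as the last step left them, time stands still between calls to the robot, and variables do not carry over. Pictures are saved under pics/ and viewed, and the job is handed in when it is done.

Besides the shell and the picture viewer there is one more tool, called after "Emit:" as name(argument=value, ...) on one line, values as JSON. play_rows: Moves the arm, as the interface text tells. Its arguments: {"type":"object","properties":{"increments":{"type":"array"},"squeeze":{"type":"number"}},"required":["increments"]}

```bash
ls; mkdir -p pics
python3 - <<'E'
from station import ctrl, eyes
import cv2
print(ctrl.observe(), ctrl.grip_depth)
for n in ["scene","side","wrist"]:
    im=eyes.grab_frame(n); print(n,eyes.calibration(n)); cv2.imwrite(f"pics/{n}0.png",im[:,:,::-1])
E
```

```text
pics
{'time': 0.0, 'joint_pos': array([ 0.01409493,  0.32184948, -0.07008629,  1.4516748 ,  0.02262603,
        1.3707916 , -0.05687009]), 'qd': array([-1.45467272e-03,  1.77310647e-04, -9.18186505e-04,  1.31370121e-03,
       -9.99141229e-05, -3.76673367e-04,  1.98046381e-03]), 'joint_torque': array([-2.58547143e-04, -4.91284704e+01, -4.03903294e-01, -3.12526345e+01,
       -6.40594075e-02,  4.37659642e-02,  1.61017233e-04]), 'tool_pos': array([ 6.49395599e+02, -5.84128929e-02,  1.94844487e+02]), 'eef_rot': array([-6.39732966e-04,  7.07080913e-01,  7.07131985e-01, -7.26560011e-04]), 'contact_force': array([-0.24117872,  0.38620132, -0.70595414]), 'moment': array([-0.02188068, -0.05284332,  0.03187925]), 'grip_width': 0.9993687356007398} 18.700000000000003
scene {'fx': 443.87747117612906, 'fy': 443.87747117612906, 'cx': 274.8089962212114, 'cy': 210.72048227245102, 'position': array([1096.68561431,  489.78873979,  992.34313737]), 'attitude': array([-0.15537456,  0.40790065,  0.84176943, -0.31764766])}
side {'fx': 446.0434029479127, 'fy': 446.0434029479127, 'cx': 276.70916449456905, 'cy': 207.30763862300827, 'position': array([  68.87075753, -776.1245049 ,  888.49314735]), 'attitude': array([-0.38777218,  0.88661602, -0.23263309,  0.0970907 ])}
wrist {'fx': 346.86647565783113, 'fy': 346.86647565783113, 'cx': 280.15922588155047, 'cy': 211.24375476594076, 'position': array([649.6460156 ,  67.63027046, 384.30045457]), 'attitude': array([ 1.25544965e-01,  9.92087598e-01,  2.20948648e-04, -7.82181750e-04])}
```

View pics/scene0.png

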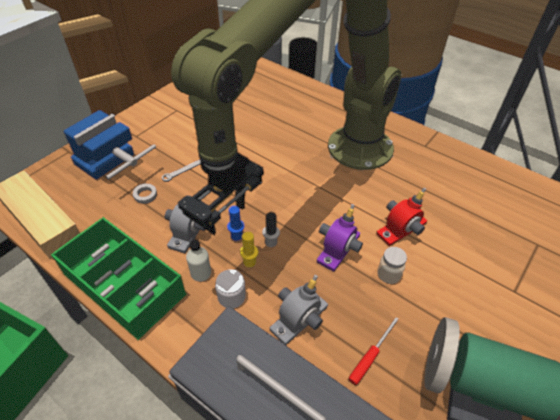

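View pics/side0.png

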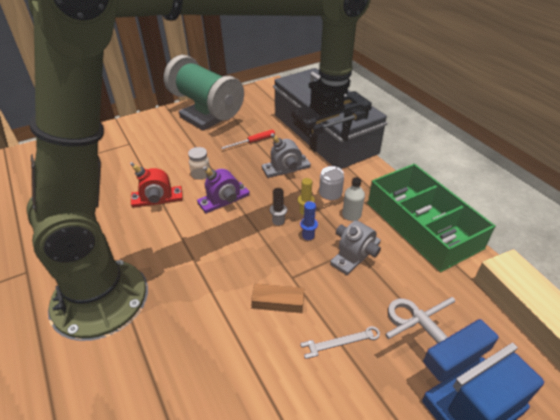

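View pics/wrist0.png

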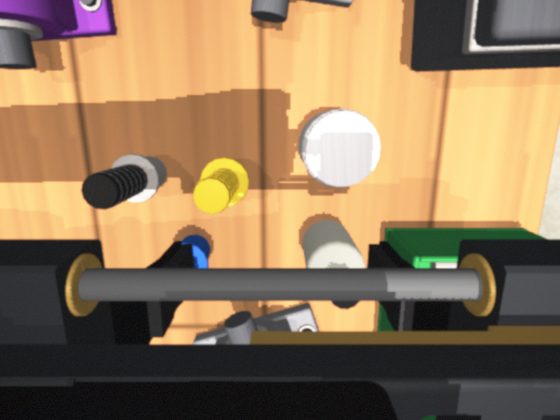

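Candidates. Coupler: black-gripped steel at scene (271,228) and side (279,206); the blue (235,222) and yellow (249,248) ones are decoys. Bearing: the grey block with the brass nipple at scene (302,305) and side (287,155). The grey block at scene (184,225) and side (357,245) has the plug; purple and red are decoys. I'll confirm with a crop.

```bash
cat > h.py <<'E'
import numpy as np, cv2
from station import ctrl, eyes
from scipy.spatial.transform import Rotation as R
def rot(q): return R.from_quat([q[1],q[2],q[3],q[0]]).as_matrix()
def ray(c,uv):
    d=rot(c['attitude'])@np.array([(uv[0]-c['cx'])/c['fx'],(uv[1]-c['cy'])/c['fy'],1.]); return np.array(c['position']),d/np.linalg.norm(d)
def plane(c,uv,z):
    p,d=ray(c,uv); return p+d*(z-p[2])/d[2]
def tri(c1,u1,c2,u2):
    p,d=ray(c1,u1);q,e=ray(c2,u2)
    s=np.linalg.lstsq(np.c_[d,-e],q-p,rcond=None)[0]
    a=p+s[0]*d;b=q+s[1]*e
    return (a+b)/2,np.linalg.norm(a-b)
def proj(c,P):
    v=rot(c['attitude']).T@(np.array(P)-c['position']); return np.array([c['cx']+c['fx']*v[0]/v[2],c['cy']+c['fy']*v[1]/v[2]])
E
python3 - <<'E'
import cv2,numpy as np
a=cv2.imread('pics/scene0.png')[195:345,215:345];b=cv2.imread('pics/side0.png')[125:275,255:385]
f=lambda i:cv2.resize(i,None,fx=3,fy=3,interpolation=cv2.INTER_CUBIC)
cv2.imwrite('pics/crop0.png',np.hstack([f(a),f(b)]))
E
```

```text
(no output)
```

View pics/crop0.png

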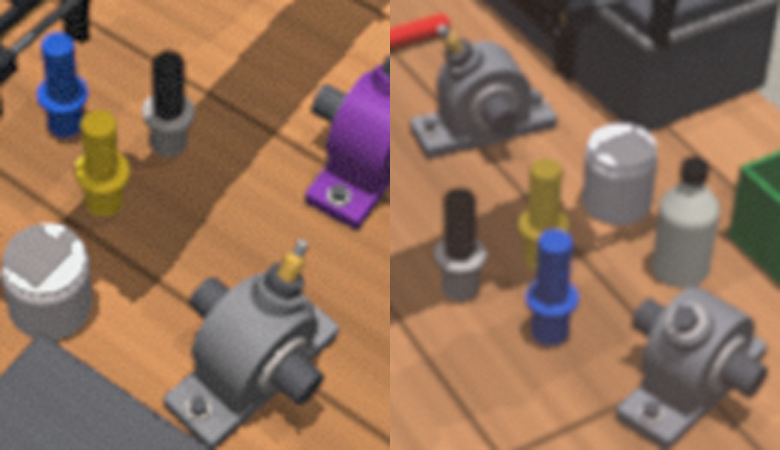

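The crop confirms it: the black-gripped steel coupler and the grey block with the brass stem and pin. The right-hand grey block carries a plug. Next I'll mask and triangulate.

Run:
```python
from h import *
C={n:eyes.calibration(n) for n in('scene','side')}
I={n:cv2.imread(f'pics/{n}0.png') for n in C}
def cent(m,box):
    x0,y0,x1,y1=box; mm=np.zeros_like(m);mm[y0:y1,x0:x1]=m[y0:y1,x0:x1]
    n,l,s,c=cv2.connectedComponentsWithStats(mm); k=1+np.argmax(s[1:,4]); ys,xs=np.where(l==k)
    return c[k],s[k],np.c_[xs,ys]
def dark(i): return (i.max(2)<60).astype(np.uint8)
def brass(i):
    h=cv2.cvtColor(i,cv2.COLOR_BGR2HSV); return ((h[...,0]>12)&(h[...,0]<32)&(h[...,1]>110)&(h[...,2]>70)).astype(np.uint8)
g={}
for n,bx in(('scene',(258,205,285,235)),('side',(268,182,290,212))):
    c,s,_=cent(dark(I[n]),bx);print(n,'grip',c,s);g[n]=c
print('grip mid',tri(C['scene'],g['scene'],C['side'],g['side']))
def ex(n,z): return plane(C[n],g[n],z)
for n,b in (('scene',(300,270,322,292)),('side',(268,128,284,148))):
    i=I[n]; h=cv2.cvtColor(i,cv2.COLOR_BGR2HSV)
    m=brass(i);c,s,_=cent(m,b);print(n,'brass',c,s);g[n]=c
print('brass',tri(C['scene'],g['scene'],C['side'],g['side']))
print('tip',tri(C['scene'],(315.3,276.3),C['side'],(275.7,135.3)))
print('col',tri(C['scene'],(310,287.7),C['side'],(278.3,142.3)))
print('gtop',tri(C['scene'],(270.7,214),C['side'],(278,189.5)))
print('flange',tri(C['scene'],(271,232.3),C['side'],(278.7,210.7)))
# side views at tall zoom
i=I['scene'][255:345,265:345];j=I['side'][125:195,255:325]
cv2.imwrite('pics/b0.png',np.hstack([cv2.resize(i,(400,450),interpolation=3),cv2.resize(j,(400,450),interpolation=3)]))
```

```text
scene grip [270.87634409 223.41397849] [266 213  10  22 186]
side grip [277.93442623 199.22131148] [274 189   9  22 122]
grip mid (array([505.92323031,  13.36028845,  80.65455916]), np.float64(0.5569290590455946))
scene brass [311.15686275 278.67507003] [300 270  22  22 357]
side brass [275.71666667 136.25      ] [268 128  16  20 120]
brass (array([610.87416702, 214.09146619, 132.37500192]), np.float64(1.4395601230685242))
tip (array([606.99108483, 216.78894853, 137.19986725]), np.float64(11.258914464173605))
col (array([619.3666844 , 216.90740696, 106.43345714]), np.float64(4.7539910671260746))
gtop (array([505.10331995,  11.8386608 , 116.98812997]), np.float64(1.3323377111801822))
flange (array([505.41792411,  11.4470551 ,  40.06830693]), np.float64(3.36743122135726))
```

View pics/b0.png

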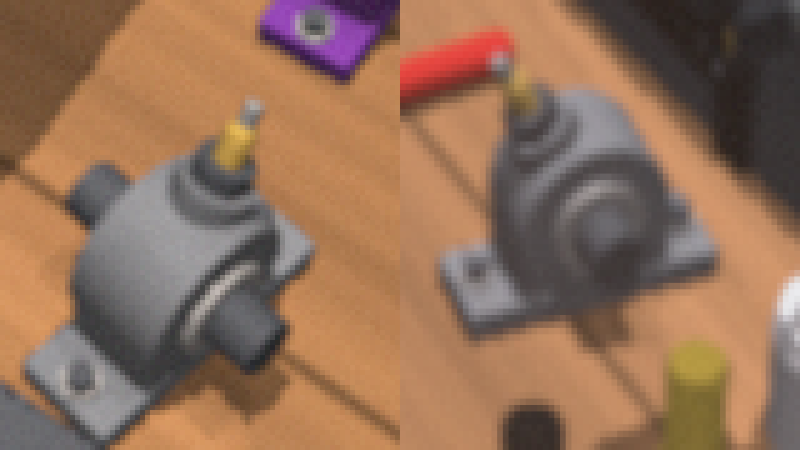

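Coupler at about (505.5, 12.5), grip mid-height 80.7 mm against 80 mm expected. Before grasping, I'll get a better look at the nipple with the wrist camera.

Emit:
play_rows(increments=[{"tx":4,"ty":-1,"gripper":0},{"tx":8,"ty":-2,"gripper":0},{"tx":12,"ty":-3,"gripper":0},{"tx":12,"ty":-3,"gripper":0},{"tx":12,"ty":-3,"gripper":0}])

```text
invalid input
```

Run:
```python
from h import *
import json
print(ctrl.observe()['qd'].max())
c=eyes.calibration('wrist');im=eyes.grab_frame('wrist')[:,:,::-1]
cv2.imwrite('pics/w1.png',im); json.dump({k:np.array(v).tolist() for k,v in c.items()},open('w1.json','w'))
print(ctrl.observe()['tool_pos'],c, proj(c,[611,214,132]))
```

```text
0.0021427669847938102
[ 6.49636763e+02 -3.77219788e-02  1.95248359e+02] {'fx': 346.86647565783113, 'fy': 346.86647565783113, 'cx': 280.15922588155047, 'cy': 211.24375476594076, 'position': array([649.6460156 ,  67.63027046, 384.30045457]), 'attitude': array([ 1.25544965e-01,  9.92087598e-01,  2.20948648e-04, -7.82181750e-04])} [ 216.43024173 -130.09389121]
```

View pics/w1.png

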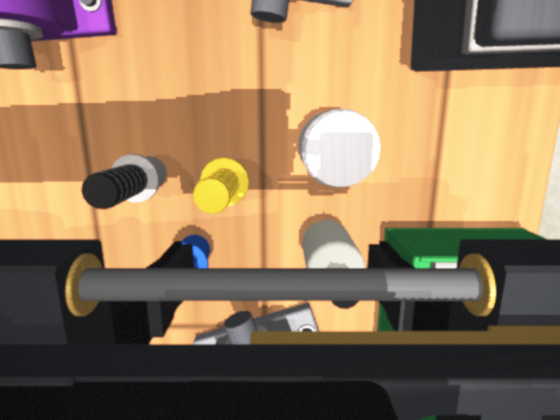

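Emit:
play_rows(increments=[{"tx":4,"ty":-1,"tz":0,"turn":0,"gripper":0},{"tx":8,"ty":-2,"tz":0,"turn":0,"gripper":0},{"tx":12,"ty":-3,"tz":0,"turn":0,"gripper":0},{"tx":12,"ty":-3,"tz":0,"turn":0,"gripper":0},{"tx":12,"ty":-3,"tz":0,"turn":0,"gripper":0}])

```text
time: 0.62
tool_pos: [618.8, 124.4, 195.9]
eef_rot: [-0.001, 0.705, 0.71, 0.0]
contact_force: [0.5, -1.0, -0.9]
grip_width: 1.003
```

Run:
```python
from h import *
import json
print(abs(ctrl.observe()['qd']).max())
c=eyes.calibration('wrist');im=eyes.grab_frame('wrist')[:,:,::-1]
cv2.imwrite('pics/w2.png',im); json.dump({k:np.array(v).tolist() for k,v in c.items()},open('w2.json','w'))
print(ctrl.observe()['tool_pos'],c['position'], proj(c,[611,214,132]))
```

```text
0.07206134338710092
[619.66586535 120.94825292 195.82717445] [618.24807355 191.80639789 385.18906749] [270.12732948  89.32397805]
```

View pics/w2.png

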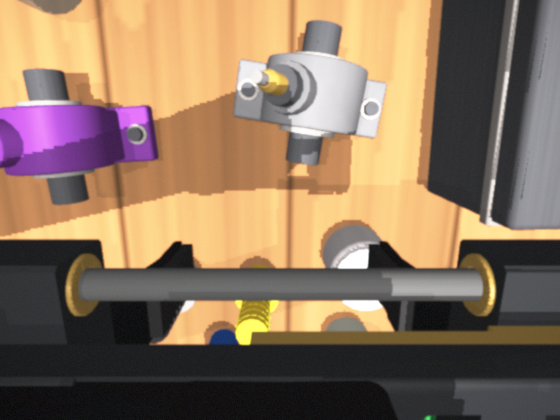

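```bash
cat > snap.py <<'E'
import sys,json
from h import *
n=sys.argv[1]; cam=sys.argv[2] if len(sys.argv)>2 else 'wrist'
o=ctrl.observe()
c=eyes.calibration(cam);im=eyes.grab_frame(cam)[:,:,::-1]
cv2.imwrite(f'pics/{n}.png',im); json.dump({k:np.array(v).tolist() for k,v in c.items()},open(n+'.json','w'))
print(o['time'],o['tool_pos'].round(1),abs(o['qd']).max().round(3),np.array(o['contact_force']).round(1),o['grip_width'])
E
python3 snap.py w3; python3 -c "
import cv2
cv2.imwrite('pics/w3c.png',cv2.resize(cv2.imread('pics/w3.png')[10:170,220:400],None,fx=4,fy=3.7,interpolation=2))"
```

```text
0.6667 [619.7 120.9 195.8] 0.047 [ 0.4 -0.3 -0.1] 0.9982188882701336
```

Emit:
play_rows(increments=[{"tx":1,"ty":-4,"tz":0,"turn":0,"gripper":0},{"tx":1,"ty":-8,"tz":0,"turn":0,"gripper":0},{"tx":1,"ty":-8,"tz":0,"turn":0,"gripper":0},{"tx":1,"ty":-8,"tz":0,"turn":0,"gripper":0},{"tx":1,"ty":-8,"tz":0,"turn":0,"gripper":0}])

```text
time: 1.13
tool_pos: [541.2, 128.0, 196.6]
eef_rot: [0.001, 0.708, 0.706, 0.001]
contact_force: [1.6, -0.1, -0.1]
grip_width: 1.002
```

```bash
python3 snap.py w4;python3 snap.py w5; python3 -c "
import cv2
cv2.imwrite('pics/w5c.png',cv2.resize(cv2.imread('pics/w5.png')[10:170,300:480],None,fx=4,fy=3.7,interpolation=2))"
```

```text
1.1333 [541.2 128.  196.6] 0.032 [ 1.6 -0.1 -0.1] 1.002198475004626
1.1833 [541.7 128.3 196.6] 0.015 [ 0.4 -0.1  0.5] 1.0014275416171259
```

View pics/w3c.png

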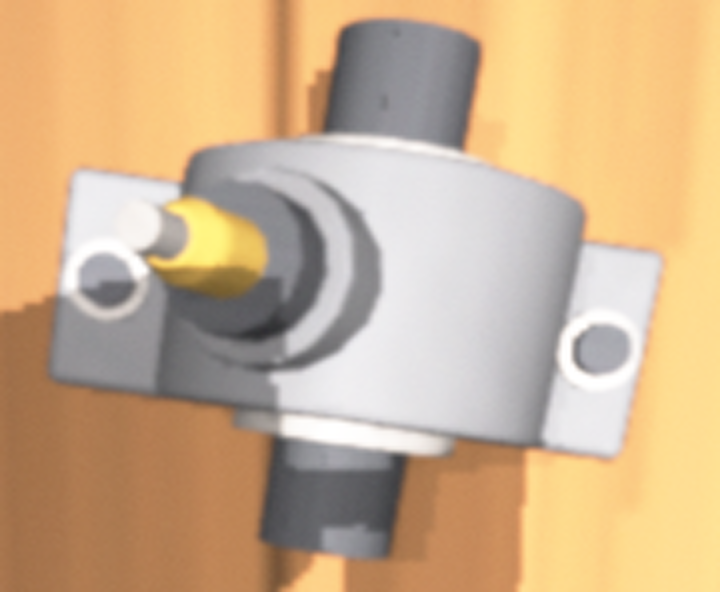

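View pics/w5c.png

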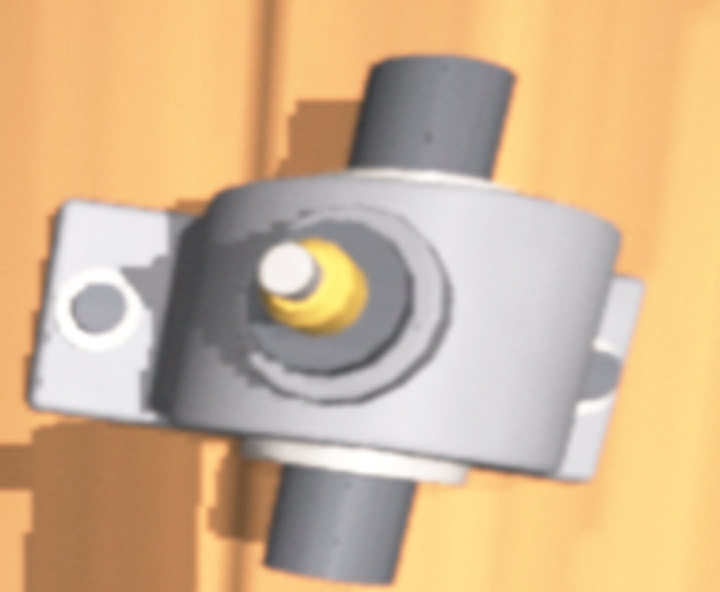

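Run:
```python
from h import *
import json
L=lambda n:{k:(np.array(v) if isinstance(v,list) else v) for k,v in json.load(open(n+'.json')).items()}
a,b=L('w3'),L('w5'); s=eyes.calibration('scene'); d=eyes.calibration('side')
print('tip',tri(a,(254.75,71.1),b,(372.25,83)))
tip=tri(a,(254.75,71.1),b,(372.25,83))[0]
print('tip proj scene,side',proj(s,tip),proj(d,tip),'seen 315.8,275.6 / 272.2,134.6')
print('boltL',tri(a,(246.5,85.1),b,(324.75,93.2)))
for z in(14,18,22):
    l=plane(a,(246.5,85.1),z);l2=plane(b,(324.75,93.2),z);r=plane(a,(370.5,104.3),z)
    v=r-l;print(z,l,l2,r,np.degrees(np.arctan2(v[1],v[0])),np.linalg.norm(v),(l+r)/2)
p=plane(a,(220+404/4,10+100/3.7),52);q=plane(a,(220+332/4,10+500/3.7),52);v=p-q
print('shaft yaw',np.degrees(np.arctan2(-v[0],v[1])))
p=plane(b,(300+436/4,10+120/3.7),52);q=plane(b,(300+345/4,10+500/3.7),52);v=p-q
print('shaft yaw',np.degrees(np.arctan2(-v[0],v[1])))
```

```text
tip (array([602.60563389, 220.74360578, 142.97760994]), np.float64(0.015882033996491834))
tip proj scene,side [315.66977038 275.32667965] [271.95867537 132.89517808] seen 315.8,275.6 / 272.2,134.6
boltL (array([586.12216603, 223.48516985,  24.56482841]), np.float64(0.09519055311995019))
14 [585.15284736 224.55335914  14.        ] [587.42857101 224.24062051  14.        ] [711.62760877 206.36181816  14.        ] -8.185020749612686 127.77635711841492 [648.39022806 215.45758865  14.        ]
18 [585.52140323 224.16694944  18.        ] [586.93204985 223.93660553  18.        ] [710.63252484 206.17154806  18.        ] -8.185020749612695 126.39868362395273 [648.07696403 215.16924875  18.        ]
22 [585.88995909 223.78053974  22.        ] [586.43552869 223.63259055  22.        ] [709.6374409  205.98127797  22.        ] -8.185020749612693 125.02101012949056 [647.7637     214.88090886  22.        ]
shaft yaw -8.520064009903912
shaft yaw -8.628082139797609
```

Run:
```python
from h import *
s=eyes.calibration('scene'); d=eyes.calibration('side')
cs,cd=(248,234.5),(255+(546-390)/3,125+167/3)
print('yellow top',plane(s,cs,115),plane(d,cd,115))
print('blue top',plane(s,(234.3,208.5),115),plane(d,(255+(555-390)/3,125+237/3),115))
print('coup top',plane(s,(270.7,214.8),115),plane(d,(278,190.3),115))
im=cv2.imread('pics/w5.png');cv2.imwrite('pics/w5s.png',im)
```

```text
yellow top [592.02617733   8.93297078 115.        ] [593.27066999   6.35722102 115.        ]
blue top [547.87385402 -76.47229116 115.        ] [549.99842469 -77.25944045 115.        ]
coup top [505.32704853  12.82080177 115.        ] [505.07174606  10.48689603 115.        ]
```

View pics/w5.png

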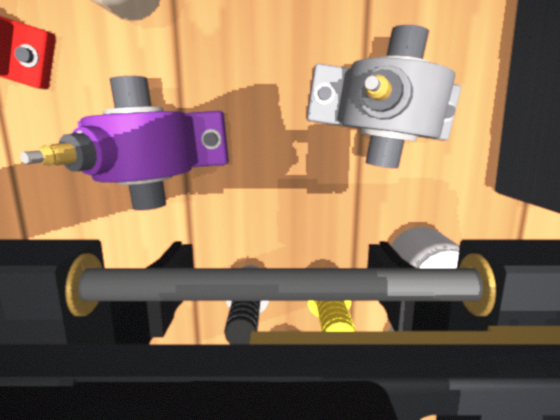

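Emit:
play_rows(increments=[{"tx":-4,"ty":-1.2,"tz":0,"turn":-0.12,"gripper":0},{"tx":-8,"ty":-2.4,"tz":0,"turn":-0.24,"gripper":0},{"tx":-11.6,"ty":-3.6,"tz":0,"turn":-0.36,"gripper":0},{"tx":-11.6,"ty":-3.6,"tz":0,"turn":-0.48,"gripper":0},{"tx":-11.6,"ty":-3.6,"tz":0,"turn":-0.6,"gripper":0}])

```text
time: 1.65
tool_pos: [504.6, 9.1, 196.5]
eef_rot: [0.001, 0.471, 0.882, -0.0]
contact_force: [0.1, -0.7, -0.2]
grip_width: 0.997
```

Emit:
play_rows(increments=[{"tx":0,"ty":0,"tz":0,"turn":-0.12,"gripper":0},{"tx":0,"ty":0,"tz":0,"turn":-0.24,"gripper":0},{"tx":0,"ty":0,"tz":0,"turn":-0.36,"gripper":0},{"tx":0,"ty":0,"tz":0,"turn":-0.48,"gripper":0},{"tx":0,"ty":0,"tz":0,"turn":-0.6,"gripper":0}])

```text
time: 2.07
tool_pos: [505.3, 13.2, 196.2]
eef_rot: [0.0, 0.186, 0.983, 0.0]
contact_force: [0.1, -0.0, -0.5]
grip_width: 1.002
```

Emit:
play_rows(increments=[{"tx":0,"ty":0,"tz":0,"turn":-0.12,"gripper":0},{"tx":0,"ty":0,"tz":0,"turn":-0.22,"gripper":0},{"tx":0,"ty":0,"tz":0,"turn":-0.22,"gripper":0},{"tx":0,"ty":0,"tz":0,"turn":-0.22,"gripper":0}])

```text
time: 2.4
tool_pos: [504.9, 13.4, 196.1]
eef_rot: [0.0, 0.081, 0.997, 0.0]
contact_force: [0.3, -0.4, -0.0]
grip_width: 1.001
```

```bash
python3 snap.py w6; python3 snap.py s6 scene
python3 - <<'E'
from h import *
o=ctrl.observe(); M=rot(o['eef_rot']); print(M.round(3), o['joint_pos'].round(2))
E
```

```text
2.4 [504.9  13.4 196.1] 0.008 [ 0.3 -0.4 -0. ] 1.000921142472372
2.45 [504.7  13.5 196. ] 0.007 [ 1.3 -1.1 -1. ] 0.998651875241175
[[-0.987  0.161  0.   ]
 [ 0.161  0.987  0.   ]
 [-0.     0.    -1.   ]] [ 0.01  0.02 -0.09  1.8   0.    1.32  1.33]
```

View pics/w6.png

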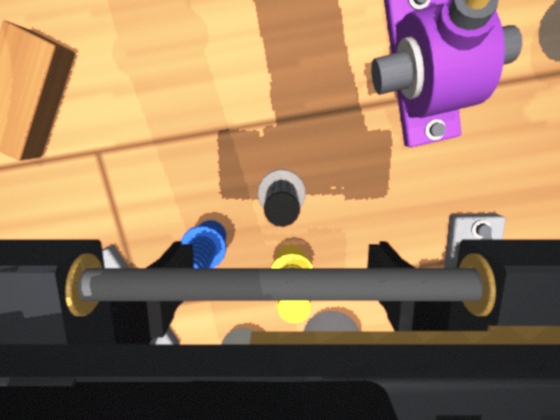

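Run:
```python
from h import *
import json
c=eyes.calibration('wrist'); print(c['position'])
print(plane(c,(283,210),115),plane(c,(281,192),45), proj(c,[505,12,115]))
im=cv2.imread('pics/w6.png')
m=(im.max(2)<60).astype(np.uint8); m[:,:255]=0;m[:,310:]=0;m[:160]=0;m[232:]=0
n,l,s,ce=cv2.connectedComponentsWithStats(m);print(s[1:],ce[1:])
```

```text
[437.52469509  24.53323818 385.1924594 ]
[505.40067415  15.71413569 115.        ] [504.36211788  14.41046448  45.        ] [278.35811294 210.24522029]
[[265 181  34  44 988]
 [272 187   3   3   7]] [[281.47368421 205.92611336]
 [273.         188.        ]]
```

The wrist view puts the coupler at about (505, 14), directly under the TCP at (504.7, 13.5). Descending.

Emit:
play_rows(increments=[{"tx":0,"ty":0,"tz":4,"turn":0,"gripper":0},{"tx":0,"ty":0,"tz":8,"turn":0,"gripper":0},{"tx":0,"ty":0,"tz":11,"turn":0,"gripper":0},{"tx":0,"ty":0,"tz":13.2,"turn":0,"gripper":0},{"tx":0,"ty":0,"tz":13.2,"turn":0,"gripper":0}])

```text
time: 2.92
tool_pos: [500.0, 13.6, 59.1]
eef_rot: [-0.005, 0.08, 0.997, -0.001]
contact_force: [-0.6, -0.3, -0.1]
grip_width: 1.002
```

Emit:
play_rows(increments=[{"tx":0,"ty":0,"tz":0,"turn":0,"gripper":0.5},{"tx":0,"ty":0,"tz":0,"turn":0,"gripper":1},{"tx":0,"ty":0,"tz":0,"turn":0,"gripper":1},{"tx":0,"ty":0,"tz":0,"turn":0,"gripper":1},{"tx":0,"ty":0,"tz":0,"turn":0,"gripper":1}], squeeze=8)

```text
time: 3.33
tool_pos: [505.1, 14.0, 65.4]
eef_rot: [0.001, 0.08, 0.997, 0.0]
contact_force: [0.4, 0.9, -0.6]
grip_width: 0.709
```

```bash
python3 snap.py s7 scene; python3 snap.py d7 side; python3 -c "
import cv2,numpy as np
a=cv2.imread('pics/s7.png')[170:290,200:330];b=cv2.imread('pics/d7.png')[150:270,215:345]
f=lambda i:cv2.resize(i,(400,370),interpolation=2)
cv2.imwrite('pics/c7.png',np.hstack([f(a),f(b)]))"
```

```text
3.3333 [505.1  14.   65.4] 0.009 [ 0.4  0.9 -0.6] 0.7090933619923853
3.3833 [504.9  14.   65.1] 0.007 [ 0.8  0.3 -0. ] 0.6607176961236984
```

View pics/c7.png

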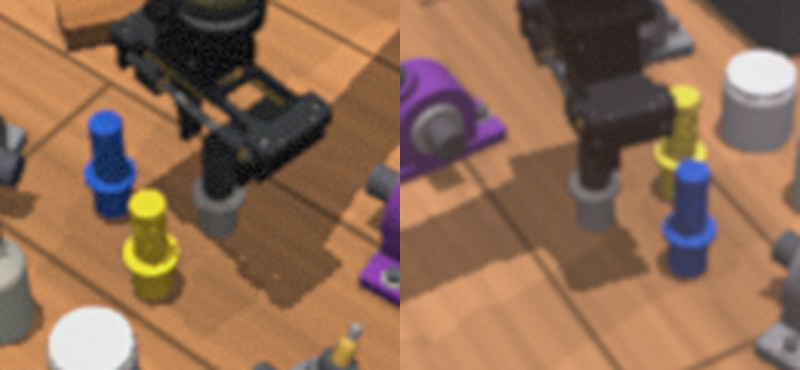

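Well centred. The fingers close slowly, so I'll keep closing.

Emit:
play_rows(increments=[{"tx":0,"ty":0,"tz":0,"turn":0,"gripper":1},{"tx":0,"ty":0,"tz":0,"turn":0,"gripper":1},{"tx":0,"ty":0,"tz":0,"turn":0,"gripper":1},{"tx":0,"ty":0,"tz":0,"turn":0,"gripper":1},{"tx":0,"ty":0,"tz":0,"turn":0,"gripper":1}])

```text
time: 3.85
tool_pos: [504.0, 14.2, 64.0]
eef_rot: [0.0, 0.079, 0.997, 0.0]
contact_force: [0.3, 1.1, 0.7]
grip_width: 0.335
```

Emit:
play_rows(increments=[{"tx":0,"ty":0,"tz":0,"turn":0,"gripper":1},{"tx":0,"ty":0,"tz":0,"turn":0,"gripper":1},{"tx":0,"ty":0,"tz":0,"turn":0,"gripper":1}])

```text
time: 4.1
tool_pos: [504.1, 14.1, 64.0]
eef_rot: [0.0, 0.079, 0.997, 0.0]
contact_force: [-0.1, 0.7, 0.3]
grip_width: 0.345
```

Gripped: 0.345 × 87 = 30 mm. Now I'll tilt the coupler about its rim edge on the bench, pivoting it in the pads.

Emit:
play_rows(increments=[{"tx":0.6,"ty":0,"tz":0,"turn":0,"gripper":1},{"tx":1.3,"ty":0,"tz":-0.08,"turn":0,"gripper":1},{"tx":2.0,"ty":0,"tz":-0.06,"turn":0,"gripper":1},{"tx":2.6,"ty":0,"tz":0,"turn":0,"gripper":1},{"tx":2.6,"ty":0,"tz":0,"turn":0,"gripper":1}])

```text
time: 4.52
tool_pos: [477.0, 18.4, 64.2]
eef_rot: [-0.0, 0.079, 0.997, -0.0]
contact_force: [0.6, 0.8, 2.4]
grip_width: 0.339
```

```bash
python3 snap.py s8 scene; python3 snap.py d8 side; python3 -c "
import cv2,numpy as np
a=cv2.imread('pics/s8.png')[170:290,200:330];b=cv2.imread('pics/d8.png')[150:270,215:345]
f=lambda i:cv2.resize(i,(400,370),interpolation=2)
cv2.imwrite('pics/c8.png',np.hstack([f(a),f(b)]))"
```

```text
4.5167 [477.   18.4  64.2] 0.023 [0.6 0.8 2.4] 0.3387545058087791
4.5667 [477.7  18.3  64.3] 0.018 [-0.8  0.4  2.8] 0.3383095941529432
```

View pics/c8.png

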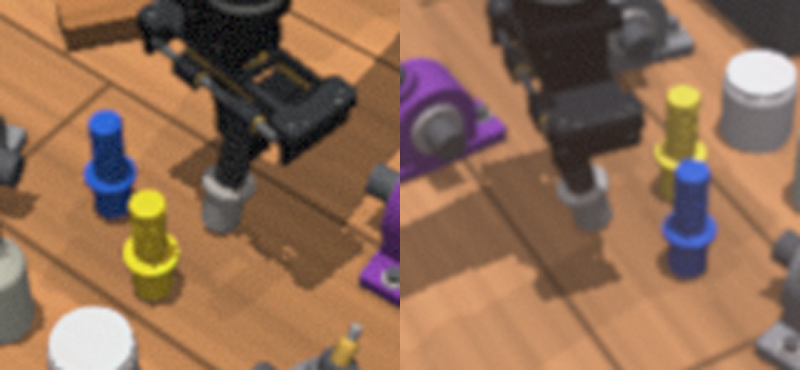

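It pivots about the rim as intended. Continuing to about 28°.

Emit:
play_rows(increments=[{"tx":0.5,"ty":0,"tz":0.06,"turn":0,"gripper":1},{"tx":1.0,"ty":0,"tz":0.16,"turn":0,"gripper":1},{"tx":1.5,"ty":0,"tz":0.28,"turn":0,"gripper":1},{"tx":1.5,"ty":0,"tz":0.28,"turn":0,"gripper":1}])

```text
time: 4.95
tool_pos: [462.1, 20.8, 60.9]
eef_rot: [-0.001, 0.079, 0.997, -0.0]
contact_force: [-1.4, 1.0, 4.2]
grip_width: 0.34
```

Emit:
play_rows(increments=[{"tx":0,"ty":0,"tz":0,"turn":0,"gripper":1},{"tx":0,"ty":0,"tz":-0.5,"turn":0,"gripper":1},{"tx":0,"ty":0,"tz":-2,"turn":0,"gripper":1},{"tx":0,"ty":0,"tz":-5,"turn":0,"gripper":1},{"tx":0,"ty":0,"tz":-5,"turn":0,"gripper":1}], squeeze=45)

```text
time: 5.37
tool_pos: [466.2, 20.2, 114.9]
eef_rot: [0.003, 0.08, 0.997, 0.0]
contact_force: [1.6, -0.1, -1.5]
grip_width: 0.33
```

```bash
python3 snap.py s9 scene; python3 snap.py d9 side;python3 snap.py w9; python3 -c "
import cv2,numpy as np
a=cv2.imread('pics/s9.png')[150:270,200:330];b=cv2.imread('pics/d9.png')[130:250,215:345]
f=lambda i:cv2.resize(i,(400,370),interpolation=2)
cv2.imwrite('pics/c9.png',np.hstack([f(a),f(b)]))"
```

```text
5.3667 [466.2  20.2 114.9] 0.09 [ 1.6 -0.1 -1.5] 0.3297844043101496
5.4167 [465.3  20.2 113. ] 0.054 [ 0.6  0.1 -3.8] 0.33319655613983445
5.4667 [463.8  20.2 111.3] 0.04 [ 0.2 -0.1 -3.6] 0.3339039002134653
```

View pics/c9.png

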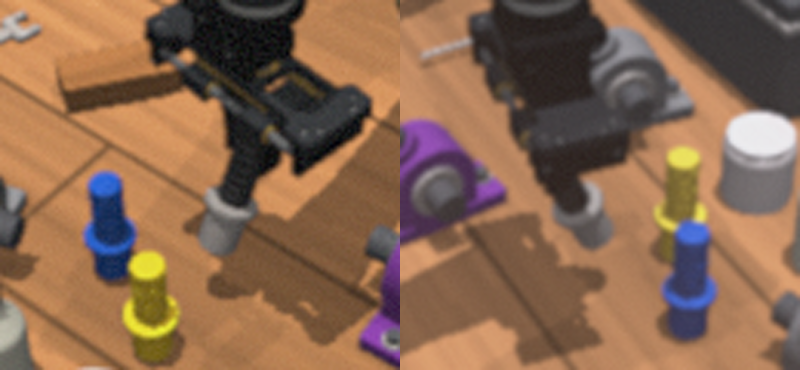

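View pics/w9.png

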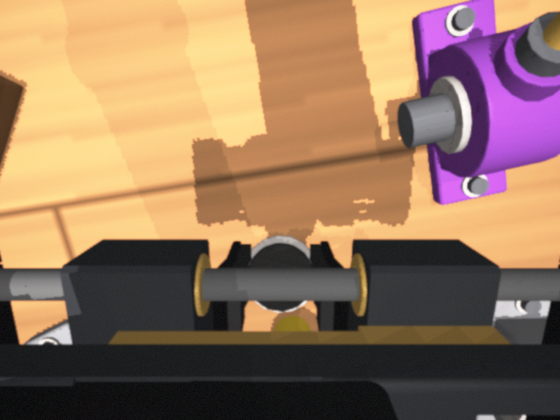

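```bash
python3 snap.py s10 scene; python3 snap.py d10 side; python3 -c "
import cv2,numpy as np
a=cv2.imread('pics/s10.png')[195:245,250:300];b=cv2.imread('pics/d10.png')[175:225,255:305]
f=lambda i:cv2.resize(i,(400,400),interpolation=2)
cv2.imwrite('pics/c10.png',np.hstack([f(a),f(b)]))"
```

```text
5.5167 [462.8  20.1 110.2] 0.021 [ 0.2  0.5 -2.5] 0.3281128103774026
5.5667 [462.2  20.1 109.6] 0.007 [ 0.3  0.2 -3.9] 0.338370228290725
```

View pics/c10.png

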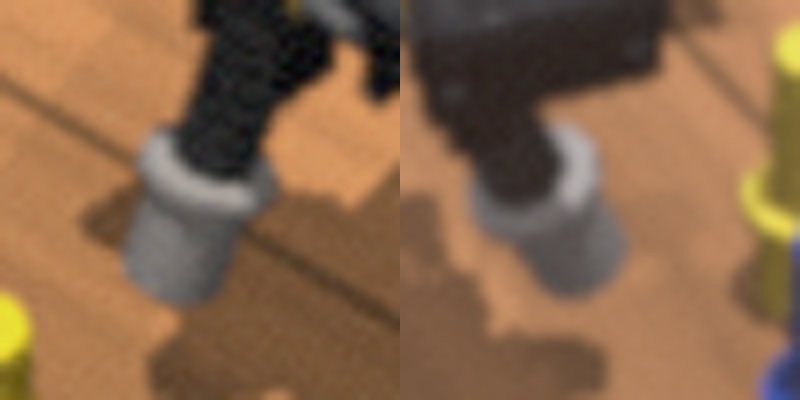

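Run:
```python
from h import *
s=eyes.calibration('scene'); d=eyes.calibration('side')
o=ctrl.observe();M=rot(o['eef_rot']);t=np.array(o['tool_pos']);g=t-18.7*M[:,2];print(t,g)
m,e=tri(s,(270.7,230.1),d,(278.4,208.5));print('mouth',m,e)
v=g-m;print(np.linalg.norm(v),np.degrees(np.arccos(v[2]/np.linalg.norm(v))),np.degrees(np.arctan2(v[1],v[0])))
for th in(22,25,28,31):
    for L in (82,):
        a=np.radians(th);h=M[:,0]*[1,1,0]
        n=np.sin(a)*h+np.cos(a)*np.array([0,0,1]); mm=g-L*n
        f=g-(L-45)*n
        S=lambda P:(((proj(s,P)-[250,195])*8).round(), ((proj(d,P)-[255,175])*8+[400,0]).round())
        # silhouette skirt edges
        out=[]
        for c,o0,k in((s,[250,195],0),(d,[255,175],400)):
            w=np.cross(n,mm-c['position']);w/=np.linalg.norm(w)
            out+=[((proj(c,mm+x*18*w+y*n)-o0)*8+[k,0]).round().tolist() for x in(-1,1) for y in(0,38)]
        print(th,mm.round(1),S(mm),out)
```

```text
[462.0615297   20.18470482 109.42271755] [462.12449367  20.1922932  128.12261001]
mouth [504.89391557  10.82349163  48.96210347] 2.0720779246050722
90.46205663006032 28.9469028485239 167.64430581297333
22 [492.5  15.3  52.1] (array([196., 260.]), array([546., 265.])) [[245.0, 278.0], [278.0, 189.0], [146.0, 242.0], [177.0, 154.0], [591.0, 238.0], [551.0, 170.0], [502.0, 293.0], [459.0, 227.0]]
25 [496.3  14.7  53.8] (array([187., 263.]), array([557., 259.])) [[236.0, 282.0], [272.0, 192.0], [138.0, 244.0], [173.0, 153.0], [599.0, 228.0], [554.0, 164.0], [515.0, 289.0], [467.0, 227.0]]
28 [500.1  14.1  55.7] (array([179., 265.]), array([567., 252.])) [[227.0, 286.0], [267.0, 195.0], [130.0, 244.0], [169.0, 153.0], [608.0, 218.0], [558.0, 157.0], [527.0, 286.0], [476.0, 226.0]]
31 [503.8  13.5  57.8] (array([171., 267.]), array([578., 245.])) [[219.0, 290.0], [262.0, 198.0], [123.0, 245.0], [165.0, 152.0], [615.0, 208.0], [561.0, 150.0], [540.0, 281.0], [484.0, 225.0]]
```

Lifted and tilted by about 28–29° with a grip-to-mouth length of about 82–90 mm. I'll go up first, then across to a stand-off on the nipple axis.

Emit:
play_rows(increments=[{"tx":0,"ty":0,"tz":-3.5,"turn":0,"gripper":1},{"tx":0,"ty":0,"tz":-7,"turn":0,"gripper":1},{"tx":0,"ty":0,"tz":-10,"turn":0,"gripper":1},{"tx":0,"ty":0,"tz":-11.5,"turn":0,"gripper":1},{"tx":0,"ty":0,"tz":-11.5,"turn":0,"gripper":1}])

```text
time: 6.03
tool_pos: [465.4, 20.6, 228.9]
eef_rot: [0.003, 0.08, 0.997, 0.0]
contact_force: [1.0, -0.4, -1.8]
grip_width: 0.334
```

Emit:
play_rows(increments=[{"tx":-0.8,"ty":3,"tz":0,"turn":0,"gripper":1},{"tx":-1.6,"ty":6.5,"tz":0,"turn":0,"gripper":1},{"tx":-2.5,"ty":10,"tz":0,"turn":0,"gripper":1},{"tx":-3.4,"ty":13.5,"tz":0,"turn":0,"gripper":1},{"tx":-4.3,"ty":17,"tz":0,"turn":0,"gripper":1}])

```text
time: 6.45
tool_pos: [532.1, 182.5, 223.0]
eef_rot: [-0.002, 0.08, 0.997, -0.001]
contact_force: [-0.4, -0.0, -3.0]
grip_width: 0.335
```

Emit:
play_rows(increments=[{"tx":-0.6,"ty":2.5,"tz":0,"turn":0,"gripper":1},{"tx":-1.2,"ty":5.0,"tz":0,"turn":0,"gripper":1},{"tx":-1.2,"ty":5.0,"tz":0,"turn":-0.015,"gripper":1},{"tx":-1.2,"ty":5.0,"tz":0,"turn":-0.015,"gripper":1},{"tx":-1.2,"ty":5.0,"tz":0,"turn":-0.015,"gripper":1}])

```text
time: 6.87
tool_pos: [551.8, 227.7, 223.6]
eef_rot: [-0.002, 0.072, 0.997, -0.001]
contact_force: [0.9, -0.0, -3.3]
grip_width: 0.336
```

```bash
python3 snap.py s11 scene; python3 snap.py d11 side; python3 -c "
import cv2,numpy as np
a=cv2.imread('pics/s11.png')[220:320,270:370];b=cv2.imread('pics/d11.png')[85:185,230:330]
f=lambda i:cv2.resize(i,(400,400),interpolation=2)
cv2.imwrite('pics/c11.png',np.hstack([f(a),f(b)]))"; python3 -c "
from h import *
print(rot(ctrl.observe()['eef_rot']).round(3))"
```

```text
6.8667 [551.8 227.7 223.6] 0.024 [ 0.9 -0.  -3.3] 0.33613392069534914
6.9167 [552.1 227.2 224.3] 0.018 [ 0.  -0.5 -2.6] 0.3366717220710323
[[-0.989  0.146 -0.002]
 [ 0.146  0.989 -0.002]
 [ 0.001 -0.002 -1.   ]]
```

View pics/c11.png

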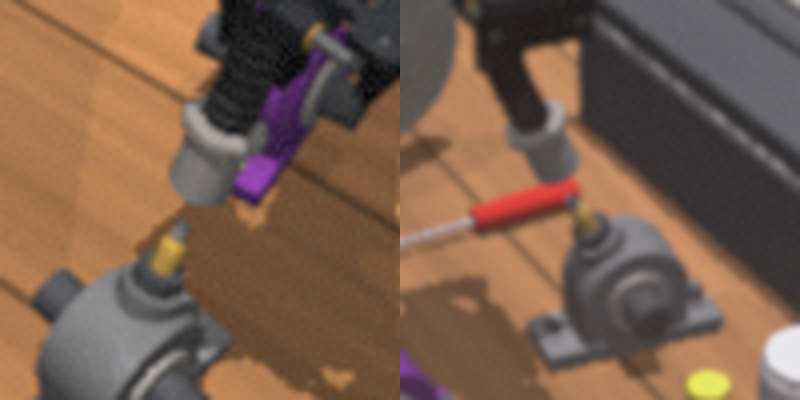

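```bash
cat > ov.py <<'E'
import sys
from h import *
s=eyes.calibration('scene'); d=eyes.calibration('side')
seat=np.array([617.4,218.8,112.9]);n=np.array([-.449,.0663,.891]);n/=np.linalg.norm(n)
out=[]
for f,c,o in((sys.argv[1],s,(295,225)),(sys.argv[2],d,(250,95))):
    im=cv2.imread(f'pics/{f}.png')[o[1]:o[1]+66,o[0]:o[0]+66]; im=cv2.resize(im,(396,396),interpolation=2)
    for k in (0,33,55,103,130):
        p=(proj(c,seat+k*n)-o+.5)*6; cv2.circle(im,tuple(int(x) for x in p),2,(0,255,0),-1)
    out.append(im)
cv2.imwrite('pics/'+sys.argv[3]+'.png',cv2.resize(np.hstack(out),(792,396)))
E
python3 ov.py s11 d11 ov11
```

```text
(no output)
```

View pics/ov11.png

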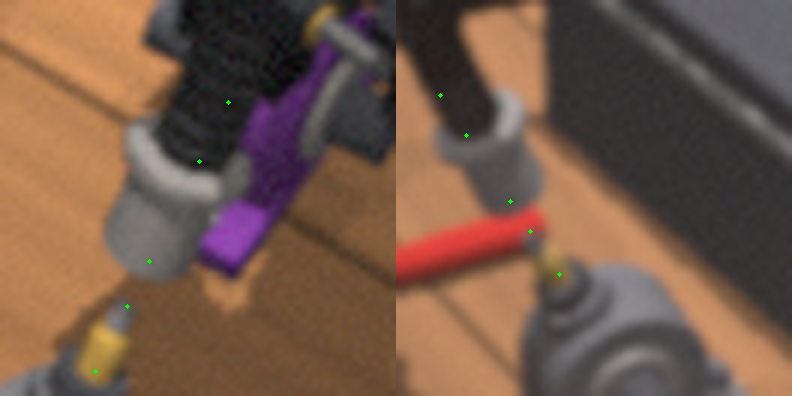

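Run:
```python
from h import *
s=eyes.calibration('scene'); d=eyes.calibration('side')
g=np.array([552,227.3,243]);h=np.array([-.989,.146,0]);p=np.array([.146,.989,0])
for t in (18,21,24,27,30):
  for ph in(-4,0,4):
    a=np.radians(t);n=np.sin(a)*h+np.cos(a)*np.array([0,0,1])+np.tan(np.radians(ph))*p; n/=np.linalg.norm(n)
    A,B=g-30*n,g+0*n
    r=[]
    for c in(s,d):
        v=proj(c,A)-proj(c,B); r.append(v[0]/v[1])
    r2=[]
    for c in(s,d):
        v=proj(c,g-86*n)-proj(c,g-48*n); r2.append(v[0]/v[1])
    print(t,ph,np.round(r,2),np.round(r2,2))
for f,c,o in(('s11',s,(280,190)),('d11',d,(240,75))):
    im=cv2.imread(f'pics/{f}.png')[o[1]:o[1]+75,o[0]:o[0]+75]; cv2.imwrite(f'pics/{f}z.png',cv2.resize(im,(600,600),interpolation=2))
a=cv2.imread('pics/s11z.png');b=cv2.imread('pics/d11z.png')
cv2.imwrite('pics/z11.png',np.hstack([a[200:600,100:500],b[0:400,100:500]]))
```

```text
18 -4 [-0.32  0.41] [-0.32  0.41]
18 0 [-0.4   0.42] [-0.4   0.42]
18 4 [-0.5   0.43] [-0.5   0.43]
21 -4 [-0.35  0.49] [-0.35  0.49]
21 0 [-0.43  0.5 ] [-0.43  0.5 ]
21 4 [-0.53  0.51] [-0.53  0.51]
24 -4 [-0.38  0.57] [-0.38  0.57]
24 0 [-0.47  0.58] [-0.47  0.58]
24 4 [-0.56  0.58] [-0.56  0.58]
27 -4 [-0.41  0.66] [-0.41  0.66]
27 0 [-0.5   0.66] [-0.5   0.66]
27 4 [-0.59  0.66] [-0.59  0.66]
30 -4 [-0.44  0.76] [-0.44  0.76]
30 0 [-0.52  0.76] [-0.52  0.76]
30 4 [-0.62  0.75] [-0.62  0.75]
```

View pics/z11.png

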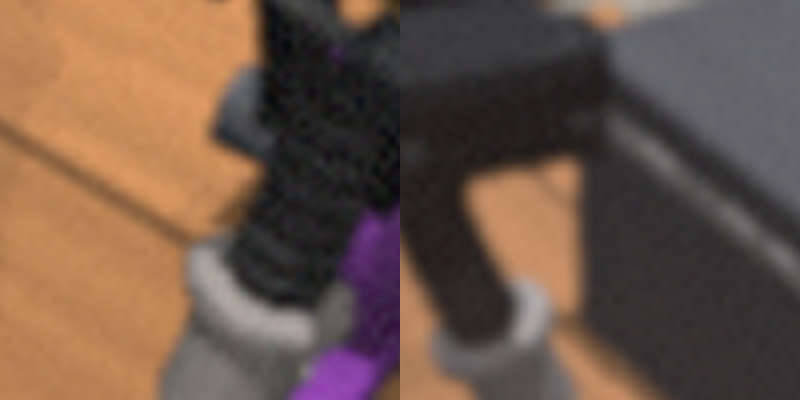

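```bash
python3 - <<'E'
from h import *
s=eyes.calibration('scene'); d=eyes.calibration('side')
m,e=tri(s,(320,267),d,(268.2,127.5));print(m,e)
seat=np.array([617.4,218.8,112.9]);n=np.array([-.449,.0663,.891]);h=np.array([-.989,.146,0]);p=np.array([.146,.989,0])
o=ctrl.observe();g=np.array(o['tool_pos'])+[0,0,18.7];print(g)
v=g-m;print('L',np.linalg.norm(v),'tilt',np.degrees(np.arctan2(v@h,v[2])),'perp',v@p)
k=(m-seat)@n;print('along n',k,'off',(m-seat-k*n),'in p',(m-seat)@p)
for t in(18,20,22):
  a=np.radians(t)
  for L in(82,86):
    mm=g-L*(np.sin(a)*h+[0,0,np.cos(a)]);k=(mm-seat)@n;q=mm-seat-k*n
    print(t,L,mm.round(1),k.round(1),'off h',(q@h).round(1),'p',(q@p).round(1),proj(s,mm).round(1),proj(d,mm).round(1))
E
python3 - <<'E'
E
```

```text
[591.16769175 222.55293136 164.59429817] 0.2591719100856534
[552.3407461  227.08140358 243.63309097]
L 88.17692178956187 tilt 26.298602739276127 perp -1.1900750383046554
along n 58.08674542227011 off [-0.15135955 -0.09821986 -0.060992  ] in p -0.11826788848482185
18 82 [577.4 223.4 165.6] 65.3 off h 10.6 p -1.3 [323.7 262.9] [263.9 128.3]
18 86 [578.6 223.2 161.8] 61.3 off h 11.2 p -1.3 [323.2 264.2] [264.3 129.3]
20 82 [580.1 223.  166.6] 64.9 off h 8.1 p -1.3 [323.  263.4] [264.8 127.9]
20 86 [581.4 222.8 162.8] 60.9 off h 8.5 p -1.3 [322.4 264.7] [265.2 128.9]
22 82 [582.7 222.6 167.6] 64.6 off h 5.6 p -1.3 [322.2 263.8] [265.6 127.4]
22 86 [584.2 222.4 163.9] 60.6 off h 5.9 p -1.3 [321.6 265.1] [266.1 128.4]
```

The rim position says 26° and my by-eye edge slopes say 19°. I'll fit the edges numerically.

```bash
cat > slope.py <<'E'
import sys
from h import *
s=eyes.calibration('scene'); d=eyes.calibration('side')
# side: dark grip rows between finger bottom and flange
def edges(im,rows,x0,x1,thr):
    g=im.astype(float).max(2); L=[];Rr=[]
    for r in rows:
        k=np.where(g[r,x0:x1]<thr)[0]
        if len(k)<4: continue
        # longest run
        runs=np.split(k,np.where(np.diff(k)>1)[0]+1); q=max(runs,key=len)
        def sub(i,j): # subpixel crossing between i (dark) and j (bright)
            a,b=g[r,i],g[r,j]; return i+(thr-a)/(b-a)*(j-i) if b!=a else i
        l=x0+q[0];e=x0+q[-1]; L.append((r,sub(l,l-1)));Rr.append((r,sub(e,e+1)))
    L,Rr=np.array(L),np.array(Rr)
    return L,Rr
if __name__=='__main__':
    for f,rows,x0,x1 in((sys.argv[1],range(*map(int,sys.argv[2].split(','))),*map(int,sys.argv[3].split(','))),):
        im=cv2.imread(f'pics/{f}.png')
        L,Rr=edges(im,rows,x0,x1,85)
        print(np.c_[L,Rr[:,1]].round(2))
        print(np.polyfit(L[:,0],L[:,1],1),np.polyfit(Rr[:,0],Rr[:,1],1))
E
python3 slope.py d11 98,116 252,275; python3 slope.py s11 212,226 300,327
```

```text
[[ 98.   274.5  260.06]
 [ 99.   252.   259.95]
 [100.   252.   260.02]
 [101.   230.5  260.33]
 [102.   249.4  260.76]
 [103.   251.32 261.24]
 [104.   251.98 261.61]
 [105.   252.48 262.15]
 [106.   252.96 262.61]
 [107.   253.42 263.14]
 [108.   253.9  263.74]
 [109.   254.43 264.23]
 [110.   255.09 264.88]
 [111.   255.73 265.62]
 [112.   256.17 266.17]
 [113.   256.68 266.24]
 [114.   257.28 266.08]
 [115.   257.52 265.81]]
[  0.24159857 228.01189278] [  0.43589786 216.6122847 ]
[[212.   316.92 319.91]
 [213.   317.98 320.11]]
[ 1.06105006 91.98046398] [1.96031746e-01 2.78352381e+02]
```

The fitted edges give about 23–24° and the rim 26°, both within tolerance of 27°. The mouth lies about 58 mm up the nipple axis with small offset. Advancing 30 mm.

Emit:
play_rows(increments=[{"tx":-0.45,"ty":0.05,"tz":0.9,"turn":0,"gripper":1},{"tx":-0.9,"ty":0.05,"tz":1.8,"turn":0,"gripper":1},{"tx":-1.35,"ty":0.05,"tz":2.7,"turn":0,"gripper":1},{"tx":-1.35,"ty":0.05,"tz":2.7,"turn":0,"gripper":1},{"tx":-1.35,"ty":0.05,"tz":2.7,"turn":0,"gripper":1}])

```text
time: 7.38
tool_pos: [565.8, 226.7, 197.7]
eef_rot: [-0.001, 0.073, 0.997, -0.001]
contact_force: [-0.3, -0.2, -2.9]
grip_width: 0.333
```

```bash
python3 snap.py s12 scene; python3 snap.py d12 side; python3 ov.py s12 d12 ov12
```

```text
7.3833 [565.8 226.7 197.7] 0.019 [-0.3 -0.2 -2.9] 0.3326879274134472
7.4333 [566.  227.2 198.6] 0.012 [ 0.7 -0.1 -1.1] 0.33477142720916625
```

View pics/ov12.png

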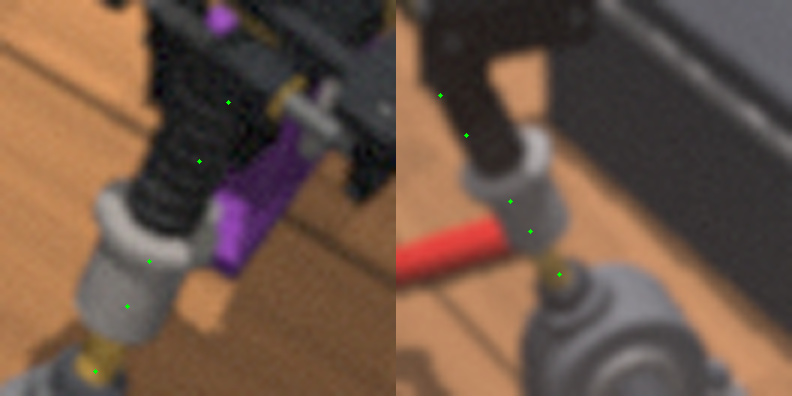

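The pin is inside the bore, with no side force. Continuing.

Emit:
play_rows(increments=[{"tx":-0.25,"ty":0,"tz":0.5,"turn":0,"gripper":1},{"tx":-0.5,"ty":0,"tz":1.0,"turn":0,"gripper":1},{"tx":-0.75,"ty":0,"tz":1.5,"turn":0,"gripper":1},{"tx":-0.9,"ty":0,"tz":1.8,"turn":0,"gripper":1},{"tx":-0.9,"ty":0,"tz":1.8,"turn":0,"gripper":1}])

```text
time: 7.9
tool_pos: [574.1, 226.0, 179.3]
eef_rot: [-0.002, 0.072, 0.997, -0.001]
contact_force: [-2.4, 0.6, -5.9]
grip_width: 0.332
```

```bash
python3 snap.py s13 scene; python3 snap.py d13 side; python3 ov.py s13 d13 ov13
```

```text
7.9 [574.1 226.  179.3] 0.004 [-2.4  0.6 -5.9] 0.3322372077840377
7.95 [574.2 226.  179.6] 0.004 [-2.6 -0.8 -6. ] 0.3396053668328547
```

View pics/ov13.png

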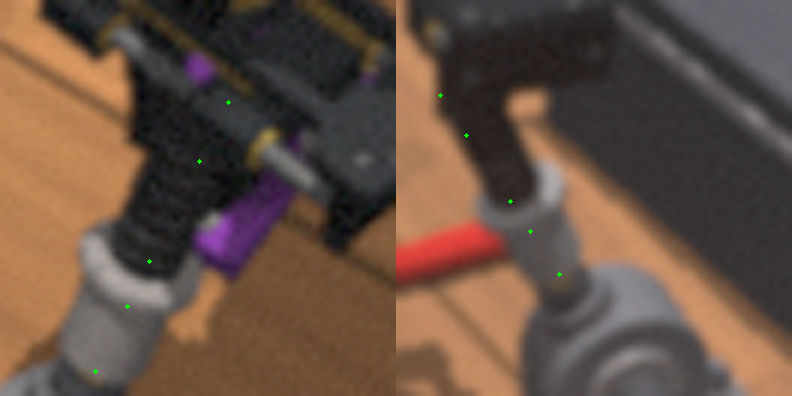

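Emit:
play_rows(increments=[{"tx":0.2,"ty":0,"tz":0,"turn":0,"gripper":1},{"tx":0.1,"ty":0,"tz":0.3,"turn":0,"gripper":1},{"tx":0,"ty":0,"tz":0.6,"turn":0,"gripper":1},{"tx":-0.1,"ty":0,"tz":0.8,"turn":0,"gripper":1},{"tx":-0.1,"ty":0,"tz":0.8,"turn":0,"gripper":1}])

```text
time: 8.42
tool_pos: [576.1, 225.9, 172.7]
eef_rot: [-0.0, 0.072, 0.997, -0.0]
contact_force: [-2.4, -0.3, -4.6]
grip_width: 0.331
```

```bash
python3 snap.py s14 scene; python3 snap.py d14 side; python3 ov.py s14 d14 ov14; python3 slope.py d14 112,128 258,280
```

```text
8.4167 [576.1 225.9 172.7] 0.004 [-2.4 -0.3 -4.6] 0.3313487642576196
8.4667 [576.1 225.9 172.8] 0.002 [-1.9 -0.1 -4.6] 0.33402172977413624
[[112.   257.61 269.95]
 [113.   257.67 268.75]
 [114.   257.73 268.45]
 [115.   257.94 268.62]
 [116.   258.86 269.04]
 [117.   259.8  269.28]
 [118.   260.44 269.65]
 [119.   260.94 270.19]
 [120.   261.49 270.64]
 [121.   261.91 271.16]
 [122.   262.53 271.76]
 [123.   263.   272.32]
 [124.   263.74 272.94]
 [125.   264.23 273.34]
 [126.   264.58 273.55]
 [127.   264.84 273.59]]
[  0.54342513 196.1421766 ] [  0.3675531  226.90374687]
```

View pics/ov14.png

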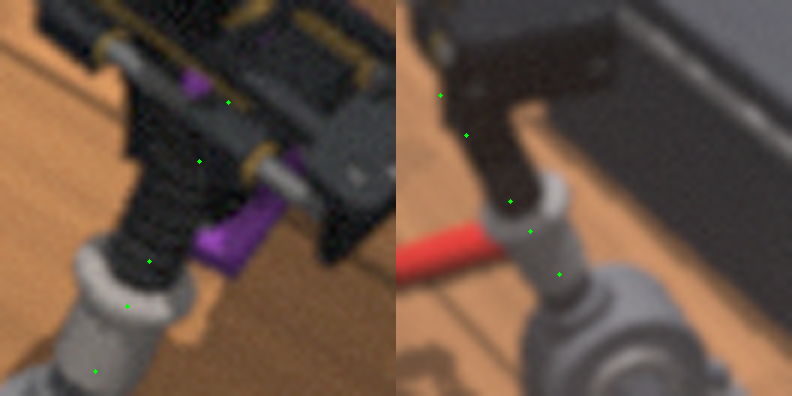

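The axial force is still low and the tilt about 22–23°. I'll ease the squeeze and swing the grip a little, using the stem as a pivot, then push.

Emit:
play_rows(increments=[{"tx":0.0,"ty":0,"tz":0,"turn":0,"gripper":1},{"tx":0.3,"ty":0,"tz":0.1,"turn":0,"gripper":1},{"tx":0.6,"ty":0,"tz":0.3,"turn":0,"gripper":1},{"tx":0.8,"ty":0,"tz":0.4,"turn":0,"gripper":1},{"tx":0.8,"ty":0,"tz":0.4,"turn":0,"gripper":1}], squeeze=18)

```text
time: 8.93
tool_pos: [569.0, 227.3, 169.8]
eef_rot: [0.002, 0.072, 0.997, 0.0]
contact_force: [2.0, -0.7, -2.7]
grip_width: 0.341
```

```bash
python3 snap.py s15 scene; python3 snap.py d15 side; python3 ov.py s15 d15 ov15; python3 slope.py d15 116,128 250,280
```

```text
8.9333 [569.  227.3 169.8] 0.009 [ 2.  -0.7 -2.7] 0.3414261094193237
8.9833 [569.1 227.3 169.9] 0.007 [ 1.8  0.3 -1.6] 0.3399649018572135
[[116.   255.38 266.12]
 [117.   255.9  266.52]
 [118.   256.95 267.08]
 [119.   257.82 267.53]
 [120.   258.4  268.08]
 [121.   258.88 268.56]
 [122.   259.39 269.13]
 [123.   259.86 269.71]
 [124.   260.43 270.24]
 [125.   261.29 270.91]
 [126.   261.96 271.43]
 [127.   262.57 271.81]]
[  0.63561466 181.8419169 ] [  0.53371178 204.08126579]
```

View pics/ov15.png

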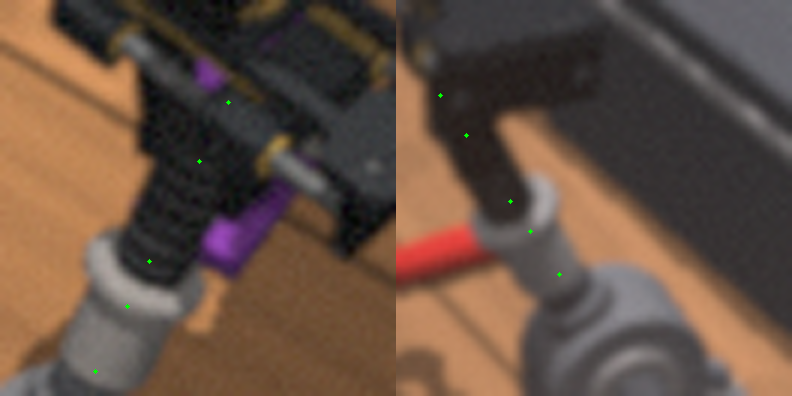

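Nearly on the nipple line. Now I'll raise the squeeze and push along the axis.

Emit:
play_rows(increments=[{"tx":0.1,"ty":0,"tz":0.1,"turn":0,"gripper":1},{"tx":0.1,"ty":0,"tz":0.3,"turn":0,"gripper":1},{"tx":0.0,"ty":0,"tz":0.5,"turn":0,"gripper":1},{"tx":0.0,"ty":0,"tz":0.6,"turn":0,"gripper":1},{"tx":0.0,"ty":0,"tz":0.6,"turn":0,"gripper":1}], squeeze=40)

```text
time: 9.45
tool_pos: [568.1, 227.6, 164.2]
eef_rot: [0.0, 0.072, 0.997, 0.0]
contact_force: [1.0, -0.5, 4.9]
grip_width: 0.336
```

Emit:
play_rows(increments=[{"tx":-0.1,"ty":0,"tz":0.2,"turn":0,"gripper":1},{"tx":-0.2,"ty":0,"tz":0.4,"turn":0,"gripper":1},{"tx":-0.2,"ty":0,"tz":0.4,"turn":0,"gripper":1}])

```text
time: 9.7
tool_pos: [570.3, 227.3, 160.2]
eef_rot: [0.0, 0.072, 0.997, 0.0]
contact_force: [0.1, -0.7, 5.3]
grip_width: 0.329
```

```bash
python3 snap.py s16 scene; python3 snap.py d16 side; python3 ov.py s16 d16 ov16; python3 slope.py d16 118,131 250,280
```

```text
9.7 [570.3 227.3 160.2] 0.002 [ 0.1 -0.7  5.3] 0.32895096196263157
9.75 [570.4 227.3 160.3] 0.003 [ 0.9 -1.2  4.2] 0.33650824469229906
[[118.   255.75 266.69]
 [119.   255.94 266.73]
 [120.   256.67 267.13]
 [121.   257.74 267.65]
 [122.   258.5  268.19]
 [123.   259.11 269.02]
 [124.   259.79 269.63]
 [125.   260.38 270.21]
 [126.   260.75 270.96]
 [127.   261.47 271.65]
 [128.   262.35 272.2 ]
 [129.   262.95 272.62]
 [130.   263.74 272.82]]
[  0.67429121 176.01338681] [  0.57858318 197.90879691]
```

View pics/ov16.png

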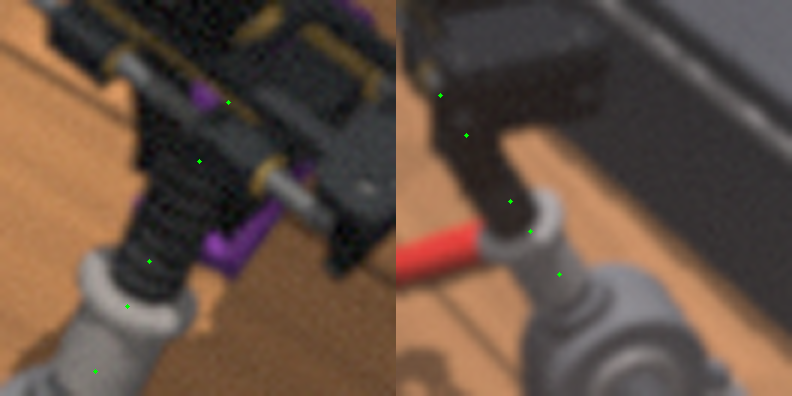

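Tilt now about 26.5° and the collar appears engaged. Pushing further in small steps while watching the force.

Emit:
play_rows(increments=[{"tx":-0.08,"ty":0,"tz":0.15,"turn":0,"gripper":1},{"tx":-0.15,"ty":0,"tz":0.3,"turn":0,"gripper":1},{"tx":-0.15,"ty":0,"tz":0.3,"turn":0,"gripper":1}], squeeze=50)

```text
time: 10.05
tool_pos: [571.7, 227.2, 157.8]
eef_rot: [0.0, 0.072, 0.997, 0.0]
contact_force: [-1.3, -1.1, 7.5]
grip_width: 0.334
```

Emit:
play_rows(increments=[{"tx":-0.08,"ty":0,"tz":0.15,"turn":0,"gripper":1},{"tx":-0.15,"ty":0,"tz":0.3,"turn":0,"gripper":1},{"tx":-0.15,"ty":0,"tz":0.3,"turn":0,"gripper":1}])

```text
time: 10.3
tool_pos: [572.9, 227.1, 155.4]
eef_rot: [0.0, 0.072, 0.997, 0.0]
contact_force: [-3.7, -1.2, 11.6]
grip_width: 0.333
```

```bash
python3 snap.py s17 scene; python3 snap.py d17 side; python3 ov.py s17 d17 ov17; python3 slope.py d17 120,133 250,280
```

```text
10.3 [572.9 227.1 155.4] 0.003 [-3.7 -1.2 11.6] 0.3326698525858811
10.35 [573.  227.1 155.4] 0.002 [-3.6 -1.  11. ] 0.3339285988111006
[[120.   256.83 267.54]
 [121.   257.61 268.  ]
 [122.   258.59 268.55]
 [123.   259.38 269.13]
 [124.   259.9  269.58]
 [125.   260.6  270.14]
 [126.   261.08 270.82]
 [127.   261.48 271.52]
 [128.   262.1  272.19]
 [129.   262.95 273.  ]
 [130.   263.91 273.35]
 [131.   264.75 273.52]
 [132.   265.2  273.31]]
[  0.67698345 175.80478988] [  0.54738339 201.8494406 ]
```

View pics/ov17.png

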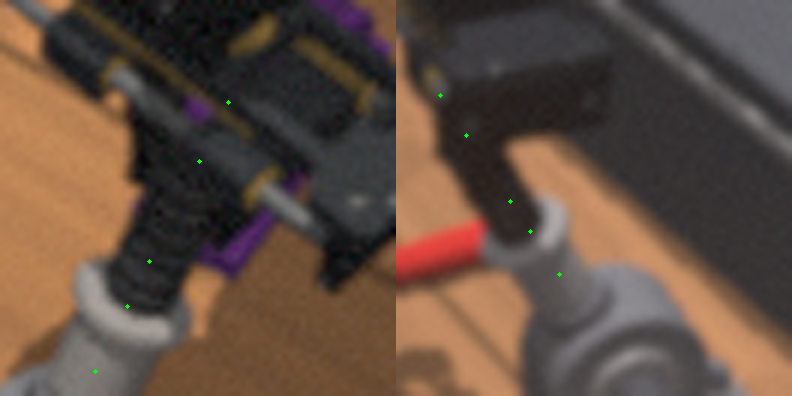

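Force rose about 1.3 N/mm over these steps, which matches the valve spring. One more small push to look for the end stop.

Emit:
play_rows(increments=[{"tx":-0.08,"ty":0,"tz":0.15,"turn":0,"gripper":1},{"tx":-0.1,"ty":0,"tz":0.2,"turn":0,"gripper":1},{"tx":-0.1,"ty":0,"tz":0.2,"turn":0,"gripper":1}], squeeze=55)

```text
time: 10.65
tool_pos: [573.0, 227.3, 155.1]
eef_rot: [-0.0, 0.072, 0.997, 0.0]
contact_force: [-8.3, -2.7, 19.6]
grip_width: 0.335
```

```bash
python3 snap.py s18 scene; python3 snap.py d18 side; python3 ov.py s18 d18 ov18;python3 slope.py d18 120,133 250,280; python3 -c "
import cv2,numpy as np
a=cv2.imread('pics/s18.png')[245:320,270:345];b=cv2.imread('pics/d18.png')[105:180,240:315]
f=lambda i:cv2.resize(i,(400,400),interpolation=2)
cv2.imwrite('pics/c18.png',np.hstack([f(a),f(b)]))"
```

```text
10.65 [573.  227.3 155.1] 0.003 [-8.3 -2.7 19.6] 0.3350929448249215
10.7 [573.  227.3 155.1] 0.002 [-7.9 -2.1 19. ] 0.33081419021296676
[[120.   256.76 267.52]
 [121.   257.47 267.97]
 [122.   258.54 268.49]
 [123.   259.41 269.1 ]
 [124.   259.92 269.55]
 [125.   260.5  270.12]
 [126.   260.98 270.81]
 [127.   261.41 271.49]
 [128.   261.93 272.17]
 [129.   262.94 272.97]
 [130.   263.93 273.4 ]
 [131.   264.78 273.56]
 [132.   265.3  273.48]]
[  0.68626318 174.5989397 ] [  0.55795534 200.51481486]
```

View pics/c18.png

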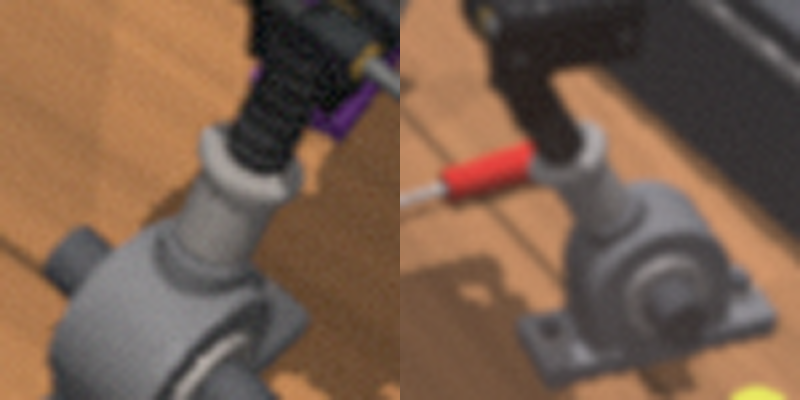

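View pics/ov18.png

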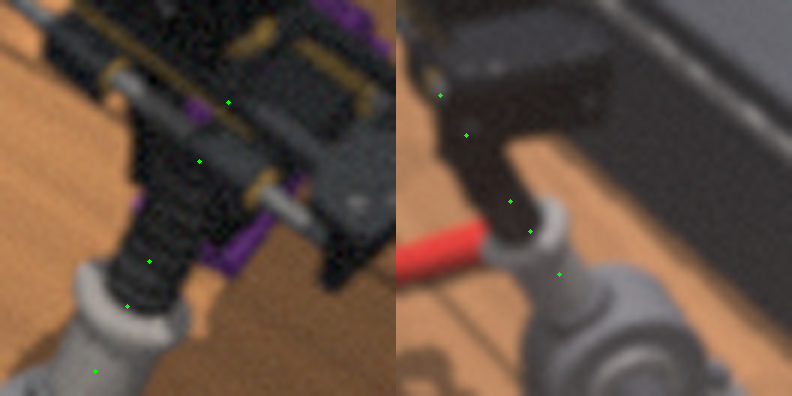

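The motion stopped at the end of travel: the force went from about 15 to 24 N for only 0.3 mm of movement. The rim sits on the boss with no dark collar showing, and the arm is at rest. Handing in.

Run:
```python
from station import ctrl
o=ctrl.observe();print(o['time'],o['tool_pos'],o['contact_force'],o['grip_width']);print(ctrl.close_job())
```

```text
10.75 [573.00708447 227.23065544 155.1205601 ] [-7.51615448 -2.59841616 19.30000621] 0.32853238155177605
the job is handed in; nothing more can be done
None
```

I pressed the coupler onto the grey bearing's nipple and handed the job in at 10.75 s. It was still gripped at 55 N and held against the end stop. The hand-in gave no verdict.

**How it was done:** The moves cannot tilt the tool. I gripped the coupler lightly and tipped it about its rim edge on the bench, then lifted it and lined it up with the nipple axis. With the mouth already over the stem, I corrected the last few degrees using the stem as a pivot and pushed home.

**Last checks:**
- **Seating:** The force rose by about 1.3 N per mm, matching the valve spring. It then stopped hard, with the push going from about 12 to 19.5 N upward for only 0.3 mm of movement. The rim sat on the boss with no dark collar showing. I infer that the collar snapped and the valve is in, because neither joint could be read directly.
- **Squareness:** Fitted edges of the grip in the side camera gave a tilt of about 25–26.5° against the nipple's 27°. Rougher readings by eye in the scene camera allow a sideways lean of 2–4°, still inside the 8° limit.
- **Disagreement:** Before the insertion, the tilt read about 19° from edges judged by eye, 23° from fitted edges and 26° from the rim position. I took about 24° and then corrected it on the nipple.
- **Bystanders:** I saw no contact with any of them in the views I took, but did not measure their positions afterwards.

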